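# Build up the spindle of the edge burnisher

## Robot

A 6-joint arm with a two-finger parallel gripper is mounted at the origin on a cart in front of the work surface, level with it; the furniture and walls round the work are solid. World frame = base frame: x ahead of the robot, y to its left, z up, the work surface at z = 0. Lengths are in m, angles in rad, forces in N, time in s.
With the tool pointing down it reaches from about 0.275 to 0.825 m from the base axis. Payload 5.2 kg.
Tool frame: the origin (TCP) lies between the finger pads; the fingertips stand tips_ahead ahead of it and the grasp point (between the pads) is the TCP (tips_ahead is the distance from the TCP to the fingertips, in m); z points along the fingers, y is the line along which they close (so a half turn about z gives the same grasp; the last joint's range is limited). The gripper opens to 93 mm and grips with 3 to 60 N. Pads are 15 mm wide; open, the fingers measure 128 mm over their backs; the gripper's body (75 mm by 188 mm) begins 65 mm behind the grasp point.
Start: joints at [0.975, 0.259, 1.535, -0, 1.348, -0.203], TCP at [0.211, 0.508, 0.238] pointing down, gripper open.
Joint ranges: [-3.14, 3.14], [-0.91, 2.08], [0.19, 2.58], [-1.22, 4.36], [0.22, 2.71], [-3.12, 3.12]. Speed limits (rad/s): [2.57, 2.57, 3.14, 3.14, 3.14, 3.14].

## Interface

Orientations are given as a rotation vector (axis times angle).
In Python, from station import * gives the robot as it stands. The module is installed in compiled form; this text tells all that it offers.
- The arm moves only by the tool servo_tool, never from a script. Its argument "plan" is a list of rows, each an object of numbers: "x", "y", "z": the shift along the world's x, y, z in mm; "rx", "ry", "rz": the turn, a rotation vector about the world's x, y, z in degrees; "claw": the closure, from -1 (fully open) to 1 (shut), so that 0 is half open. In form: [{"x": .., "y": .., "z": .., "rx": .., "ry": .., "rz": .., "claw": ..}, ...]. A call has 1 to 12 rows; each row is the pose to reach, as a shift and turn from the pose commanded when the call began; what a row does not reach only later rows make up. A row lasts 1/8 s, in which the tool goes at most 62.5 mm and 10.7 degrees, less where a joint would pass 70% of its speed; a pose out of reach is approached as far as the arm can. A call with a gripper value outside its range is refused whole. The fingers move at their own pace and stop on an object; the grip force is fixed at half the most. Time passes only in rows, so rows that repeat a pose let the fingers close. It gives the time, the measured TCP pose, the force, the opening and the grip force at its end, in the units of the state.
- get_obs(): the state, without advancing time (a new reading comes with each control period).
- capture(name): name is "side" or "top" or "wrist"; returns the picture (420x560x3 uint8, red, green, blue); there is no depth.
- calibration(name): a dict with "intrinsics" (3x3 intrinsics, pixels), "camera_from_world" (4x4, takes a point from world to camera coordinates). Camera axes: x right, y down, z forward; pixel columns grow to the right and rows downward; lengths in m; the calibration is good to about 2 mm. A picture is of the moment at which its call begins: read the wrist's pose just before it. calibration takes no time and is no camera call; for the wrist camera it gives the pose at the moment of the call.
- sign_off(): hands the job in; it is judged then, once.
The state is a dict: "clock": time; "joint_pos": joint angles; "joint_vel": joint speeds; "joint_efforts": joint torques, N m; "tool_pos": TCP position; "eef_rot": TCP orientation; "contact_force": force on the tool from outside, world axes, zero at the start; "wrist_torque": the same for the moment, N m; "opening": finger opening in m; "gripper_force": force on a finger pad.
Only numpy, scipy, OpenCV 4.12 (cv2) and the standard library are available. Lean on these libraries where they do the work, as an engineer would, in place of code of your own. Each camera call takes 0.05 s, during which the arm holds its last target. There are 200 camera calls.

## Task

Fit the edge burnisher's upright spindle: slide the taller aluminium spacer sleeve down onto the shoulder, then the wooden burnishing wheel, then the thin steel collar on top, each guided all the way down until it sits flat on the part below rather than let drop. Leave the shorter spare sleeve and everything else on the bench where it stands.

Things in the scene. Friction and masses are not known exactly. Their poses are not given: they have to be found in the camera images.
- burnisher: edge burnisher fixed to the bench: grey motor housing, 100 x 80 mm, 40 mm high, on a dark foot plate (x -57 to +73, y -45 to +45 mm) with a vertical steel spindle. Origin on the bench top on the spindle axis, z up; its +x axis points from the spindle to the work rest. Apart from the spindle and the rest, nothing on it is higher than the shoulder
- rest_edge (a point): middle of the near edge of the work rest's top face, 33 mm from the spindle axis along the burnisher's +x, 90 mm above the bench. The rest is a fixed steel plate, 44 mm wide, reaching from here to 67 mm from the axis, on a post; it leaves no room for a finger on that side of the spindle
- shoulder (a point): top face of the steel shoulder (30 mm across) round the foot of the spindle, 46 mm above the bench, on the spindle axis; z is up along the spindle. Lowest part stacked on the spindle rests here
- spindle_tip (a point): tip of the plain steel spindle, on its axis, 113 mm above the bench, 67 mm above the shoulder. The spindle is 14 mm thick, its last 6 mm taper to 7 mm
- tall_sleeve_mid (a point): the taller of two plain aluminium spacer sleeves, standing upright on the bench: 30 mm outside, bore 16.5 mm, 36 mm high, 40 to 85 g. The point is at the centre, half-way up (18 mm above its underside), z along its bore
- short_sleeve_mid (a point): the shorter aluminium spacer sleeve, a spare that stays where it is: 30 mm outside, bore 16.5 mm, 24 mm high. The point is at the centre, half-way up
- wheel_mid (a point): the wooden burnishing wheel, a flat plain disc lying on the bench: 56 mm outside, bore 16.5 mm, 16 mm thick, 35 to 70 g. The point is at the centre, half-way up, z along its bore; both faces alike
- collar_mid (a point): the thin steel collar lying flat on the bench: 33 mm outside, bore 16.5 mm, 12 mm high, 28 to 56 g. The point is at the centre, half-way up, z along its bore; both faces alike
- spool_a_mid (a point): reel of dark blue thread standing upright, 32 mm across, 42 mm high, loose bystander. The point is at the centre, half-way up
- spool_b_mid (a point): reel of grey thread standing upright, 32 mm across, 42 mm high, loose bystander. The point is at the centre, half-way up
- wax_mid (a point): round yellow cake of beeswax, 39 mm across, 13 mm high, loose bystander. The point is at the centre, half-way up
- tin_mid (a point): round red tin, 56 mm across, 35 mm high, loose bystander. The point is at the centre, half-way up
- clip_mid (a point): black fold-back clip, 24 x 19 mm, 28 mm high, loose bystander. The point is at the centre, half-way up
- dye_bottle_mid (a point): black bottle with a screw cap, 34 mm across, 78 mm high, loose bystander. The point is at the centre, half-way up
- glue_bottle_mid (a point): white bottle with a screw cap, 43 mm across, 112 mm high, loose bystander. The point is at the centre, half-way up

How it is judged:
By the outcome, as a careful person would: the job done as asked, in the order asked, and still so for the second after the job is handed in, with the robot touching nothing.
It also fails if it takes over 67 s, if anything falls off the work surface, if the arm or the gripper's body presses on something with over 40 N, if the wrist force passes 120 N, or if a joint passes its speed limit or range.

## Working session

There is one attempt and no reset: what is moved stays moved. The work goes in short steps, Python scripts to look and compute and a tool call to move; the robot and the scene stay as the last step left them, time stands still between calls to the robot, and variables do not carry over. Pictures are saved under pics/ and viewed, at most 10 in all, crops included, and the job is handed in when it is done.

Besides the shell and the picture viewer there is one more tool, called after "Call:" as a command line: name --argument value ..., lists and objects as JSON in quotes. servo_tool: Moves the arm, as the interface text tells. Its arguments: {"type":"object","properties":{"plan":{"type":"array"}},"required":["plan"]}

```bash
mkdir -p pics; python3 - <<'E'
from station import *
import cv2
for n in ("top","side"):
    im=capture(n); cv2.imwrite(f"pics/{n}0.png",cv2.cvtColor(im,cv2.COLOR_RGB2BGR)); c=calibration(n); print(n,c["intrinsics"],c["camera_from_world"])
o=get_obs(); print(o)
E
```

```text
top [[446.44517265   0.         271.96132597]
 [  0.         446.44517265 200.1303093 ]
 [  0.           0.           1.        ]] [[-0.00867986 -0.99995307 -0.00430335 -0.11172454]
 [-0.98787469  0.00924197 -0.15497804  0.54874761]
 [ 0.15501053  0.00290598 -0.98790854  0.84434914]
 [ 0.          0.          0.          1.        ]]
side [[450.74199967   0.         283.1135925 ]
 [  0.         450.74199967 209.23797481]
 [  0.           0.           1.        ]] [[ 0.80968491 -0.58686131 -0.00203838 -0.48057755]
 [-0.29171285 -0.39945372 -0.86910318  0.20524775]
 [ 0.5092288   0.70429435 -0.49462663  0.85504879]
 [ 0.          0.          0.          1.        ]]
{'clock': 0.1, 'joint_pos': array([ 9.75184985e-01,  2.59250039e-01,  1.53594254e+00, -5.71044199e-06,
        1.34801408e+00, -2.02821845e-01]), 'joint_vel': array([ 0.00168066, -0.00207994, -0.00413225,  0.00086944, -0.00017445,
        0.00011036]), 'joint_efforts': array([ 7.16272480e-04, -4.38211477e+01, -2.84642476e+01,  7.20254285e-02,
        3.63348762e-02, -2.94102688e-05]), 'tool_pos': array([0.21025352, 0.50773537, 0.23692411]), 'eef_rot': array([-6.12910078e-01, -3.08058939e+00,  2.33885909e-03]), 'contact_force': array([ 0.58377747, -0.44266918,  0.04275141]), 'wrist_torque': array([ 0.00925613, -0.01374866,  0.04875095]), 'gripper_force': 0.0, 'opening': 0.09279773324326021}
```

View pics/top0.png

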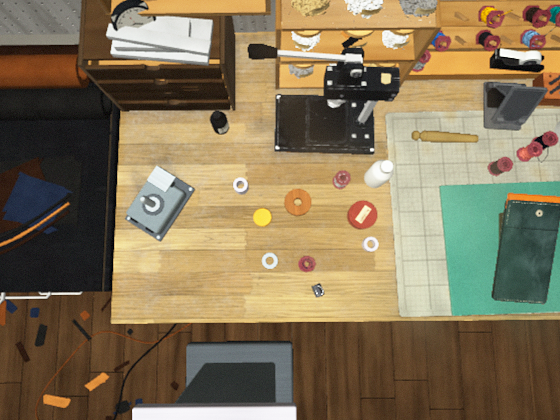

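View pics/side0.png

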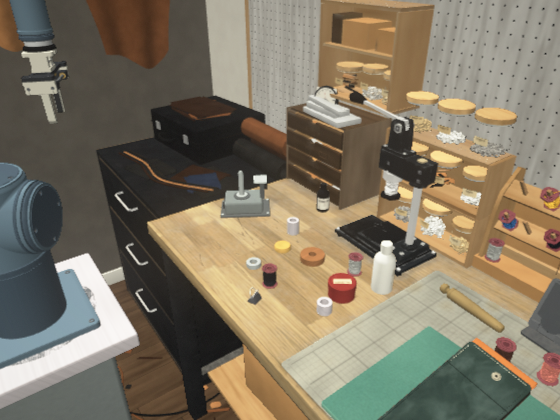

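The top view shows the spindle at about (150,203) with the rest at (161,179). The sleeves are near (240,185) and (371,243), the collar near (269,261) and the wheel near (298,202). In the side view the sleeves are at (293,226) and (324,306). I'll enlarge both to tell them apart.

```bash
python3 - <<'E'
import cv2
a=cv2.imread("pics/top0.png")[150:300,120:390]
cv2.imwrite("pics/top1.png",cv2.resize(a[:, :160],None,fx=4,fy=4,interpolation=cv2.INTER_CUBIC)[:600])
b=cv2.imread("pics/side0.png")
s=cv2.resize(b[165:325,210:370],None,fx=3.75,fy=3.75,interpolation=cv2.INTER_CUBIC)
cv2.imwrite("pics/side1.png",s)
E
```

```text
(no output)
```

View pics/top1.png

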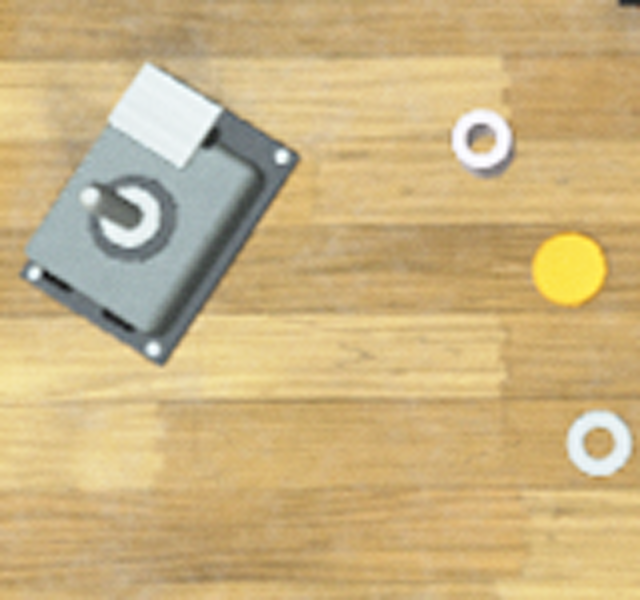

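View pics/side1.png

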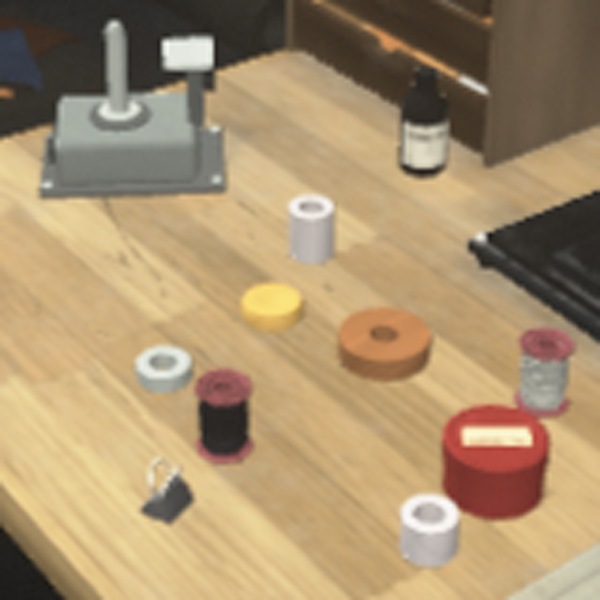

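Crops: the tall sleeve is the one near the burnisher (top crop (483,139), side crop (312,207)), and the shorter one is beside the red tin. The collar is at (599,442)/(164,361), the wheel at side (384,331) and the spindle tip at (91,196)/(114,24).

```bash
cat > h.py <<'E'
from station import *
import numpy as np, cv2
from scipy.spatial.transform import Rotation as R
def plane(c,uv,z):
    K=c["intrinsics"];T=c["camera_from_world"]
    d=T[:3,:3].T@np.linalg.solve(K,[*uv,1]); o=-T[:3,:3].T@T[:3,3]
    return o+d*(z-o[2])/d[2]
def proj(c,p):
    q=c["intrinsics"]@(c["camera_from_world"]@[*p,1])[:3]; return q[:2]/q[2]
def tri(c1,a,c2,b):
    return cv2.triangulatePoints(*[c["intrinsics"]@c["camera_from_world"][:3] for c in (c1,c2)],np.float64(a),np.float64(b))[:,0]
E
python3 - <<'E'
from h import *
np.set_printoptions(precision=4,suppress=True)
ct,cs=calibration("top"),calibration("side")
t=lambda x,y:((x+.5)/4-.5+120,(y+.5)/4-.5+150)
s=lambda x,y:((x+.5)/3.75-.5+210,(y+.5)/3.75-.5+165)
P={"tall":(t(483,139),s(312,207),.036),"collar":(t(599,442),s(164,361),.012),"wheel":((297.8,201.5),s(384,331),.016),"tip":(t(91,196),s(114,24),.113),"shoulder":(t(131,216),s(119,113),.046),
"short":((371,243),s(430,513),.024),"wax":(t(569,268),s(272,300),.013),"restnear":(t(145,145),None,.09),"restfar":(t(184,86),None,.09),"restA":(t(108,122),None,.09),"restB":(t(182,168),None,.09),
"spool_a":((307,264),s(223,383),.042),"tin":((363,214),s(497,437),.035),"spool_b":((341,179),s(547,344),.042)}
for k,(a,b,z) in P.items():
    print(k,plane(ct,a,z)[:2]*1e3, plane(cs,b,z)[:2]*1e3 if b else "")
o=get_obs();print(R.from_rotvec(o["eef_rot"]).as_matrix())
c=calibration("wrist");T=np.linalg.inv(c["camera_from_world"]);print(T,c["intrinsics"])
E
```

```text
tall [581.4433 -53.3409] [583.0898 -54.7946]
collar [ 430.2924 -110.3089] [ 431.8286 -111.7857]
wheel [ 548.5523 -169.4087] [ 551.4541 -168.4613]
tip [541.6691 120.2462] [542.3701 117.6382]
shoulder [542.3896 119.9871] [540.6585 114.4048]
short [ 462.1406 -313.5928] [ 462.1992 -314.7071]
wax [518.4545 -95.6899] [519.2557 -98.7941]
restnear [569.6032 102.4166] 
restfar [597.9517  84.7712] 
restA [580.8562 120.3117] 
restB [558.3979  84.5973] 
spool_a [ 421.5218 -183.6701] [ 425.5992 -182.9959]
tin [ 519.2366 -297.7605] [ 521.0627 -299.3077]
spool_b [ 589.3134 -255.1987] [ 593.7625 -260.6401]
[[-0.9238  0.3828 -0.0009]
 [ 0.3828  0.9238 -0.0013]
 [ 0.0003 -0.0016 -1.    ]]
[[ 0.3825  0.8845  0.2669  0.136 ]
 [ 0.9239 -0.3658 -0.1119  0.5404]
 [-0.0014  0.2894 -0.9572  0.3837]
 [ 0.      0.      0.      1.    ]] [[350.2      0.     279.1434]
 [  0.     350.2    207.6426]
 [  0.       0.       1.    ]]
```

Call:
servo_tool --plan '[{"x": 372, "y": -562, "z": -40, "rz": -9.5, "claw": -0.2}, {"x": 372, "y": -562, "z": -40, "rz": -9.5, "claw": -0.2}, {"x": 372, "y": -562, "z": -40, "rz": -9.5, "claw": -0.2}, {"x": 372, "y": -562, "z": -40, "rz": -9.5, "claw": -0.2}, {"x": 372, "y": -562, "z": -40, "rz": -9.5, "claw": -0.2}, {"x": 372, "y": -562, "z": -40, "rz": -9.5, "claw": -0.2}, {"x": 372, "y": -562, "z": -40, "rz": -9.5, "claw": -0.2}, {"x": 372, "y": -562, "z": -40, "rz": -9.5, "claw": -0.2}, {"x": 372, "y": -562, "z": -100, "rz": -9.5, "claw": -0.2}, {"x": 372, "y": -562, "z": -100, "rz": -9.5, "claw": -0.2}, {"x": 372, "y": -562, "z": -100, "rz": -9.5, "claw": -0.2}, {"x": 372, "y": -562, "z": -100, "rz": -9.5, "claw": -0.2}]'

```text
schema error: expected keys x, y, z, rx, ry, rz, claw
```

Call:
servo_tool --plan '[{"x": 372, "y": -562, "z": -40, "rx": 0, "ry": 0, "rz": -9.5, "claw": -0.2}, {"x": 372, "y": -562, "z": -40, "rx": 0, "ry": 0, "rz": -9.5, "claw": -0.2}, {"x": 372, "y": -562, "z": -40, "rx": 0, "ry": 0, "rz": -9.5, "claw": -0.2}, {"x": 372, "y": -562, "z": -40, "rx": 0, "ry": 0, "rz": -9.5, "claw": -0.2}, {"x": 372, "y": -562, "z": -40, "rx": 0, "ry": 0, "rz": -9.5, "claw": -0.2}, {"x": 372, "y": -562, "z": -40, "rx": 0, "ry": 0, "rz": -9.5, "claw": -0.2}, {"x": 372, "y": -562, "z": -40, "rx": 0, "ry": 0, "rz": -9.5, "claw": -0.2}, {"x": 372, "y": -562, "z": -40, "rx": 0, "ry": 0, "rz": -9.5, "claw": -0.2}, {"x": 372, "y": -562, "z": -40, "rx": 0, "ry": 0, "rz": -9.5, "claw": -0.2}, {"x": 372, "y": -562, "z": -100, "rx": 0, "ry": 0, "rz": -9.5, "claw": -0.2}, {"x": 372, "y": -562, "z": -100, "rx": 0, "ry": 0, "rz": -9.5, "claw": -0.2}, {"x": 372, "y": -562, "z": -100, "rx": 0, "ry": 0, "rz": -9.5, "claw": -0.2}]'

```text
clock: 1.6
tool_pos: [0.5821, -0.0567, 0.1341]
eef_rot: [-0.87, -3.013, 0.001]
contact_force: [-1.3, 0.2, -0.4]
opening: 0.0559
gripper_force: 0.0
```

```bash
python3 - <<'E'
from h import *
np.set_printoptions(precision=4,suppress=True)
o=get_obs();c=calibration("wrist");im=capture("wrist");cv2.imwrite("pics/w1.png",cv2.cvtColor(im,cv2.COLOR_RGB2BGR))
print(o["tool_pos"],get_obs()["tool_pos"],o["eef_rot"]); np.savez("w1.npz",**c)
for p in [(.5822,-.054,.036),(.5822,-.054,0),tuple(o["tool_pos"])]: print(proj(c,p))
E
```

```text
[ 0.5821 -0.0567  0.1341] [ 0.582  -0.0555  0.1351] [-0.8704 -3.0132  0.0009]
[280.5273 215.8802]
[280.439  202.6043]
[275.9456 283.0434]
```

View pics/w1.png

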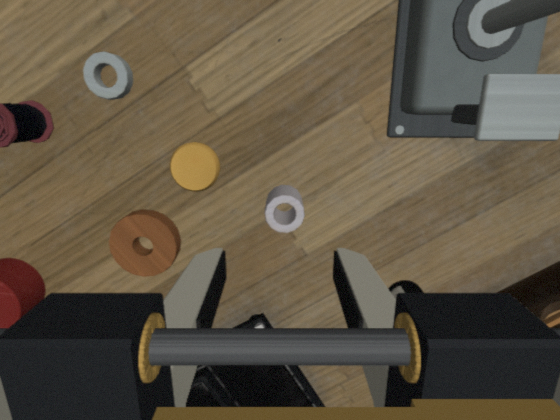

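The wrist view shows the tall sleeve's top face at about (285,213), between the fingertips at (220,250) and (340,250), and the burnisher upper right.

```bash
python3 - <<'E'
from h import *
np.set_printoptions(precision=1,suppress=True)
c=dict(np.load("w1.npz"))
im=cv2.imread("pics/w1.png")
for n,uv,z in [("tall",(284.5,213),.036),("collar",(107,75),.012),("wheel",(144,243),.016),("wax",(195,166),.013),("shoulder",(487,25),.046),("rest near mid",(482,108),.09)]: print(n,plane(c,uv,z)*1e3)
# enlarge fingers/sleeve
cv2.imwrite("pics/w1c.png",cv2.resize(im[170:310,200:360],None,fx=4,fy=4,interpolation=cv2.INTER_CUBIC))
E
```

```text
tall [581.9 -50.4  36. ]
collar [ 431.7 -107.2   12. ]
wheel [ 548.1 -164.    16. ]
wax [519.1 -92.3  13. ]
shoulder [543.2 118.3  46. ]
rest near mid [573.3  76.3  90. ]
```

View pics/w1c.png

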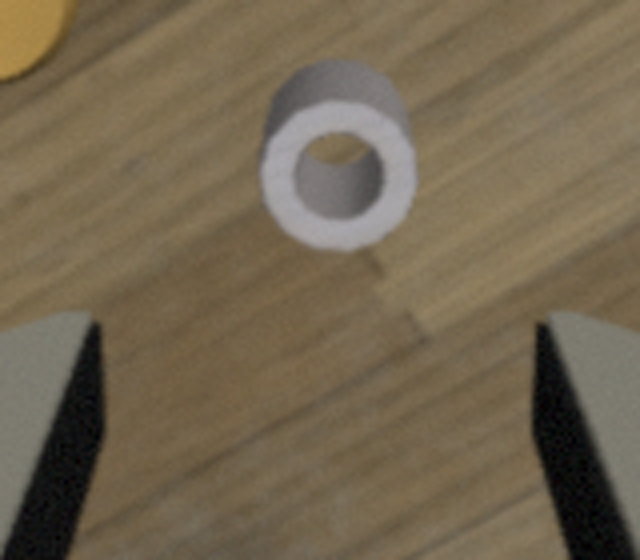

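The crop gives the fingertip inner corners at full-image (223.6,248.6) and (336.2,248.6), and the sleeve's top centre at about (284.5,213.5). I'll use them to get tips_ahead and the camera's bias.

```bash
python3 - <<'E'
from h import *
np.set_printoptions(precision=1,suppress=True)
c=dict(np.load("w1.npz"))
p=np.array([.5821,-.0567,.1341]);M=R.from_rotvec([-.8704,-3.0132,.0009]).as_matrix()
for t in (0,.01,.015,.02,.025,.03):
    print(t,proj(c,p+M@[.0075,.028,t]),proj(c,p+M@[.0075,-.028,t]),proj(c,p+M@[-.0075,-.028,t]))
for n,q in (("top",(.5814,-.0533)),("side",(.5831,-.0548)),("wrist",(.5819,-.0504))): print(n,(M.T@(np.array([*q,.134])-p))[:2]*1e3)
E
```

```text
0 [336.5 268.6] [215.3 268.5] [217.  297.2]
0.01 [333.3 259.2] [218.9 259.2] [220.4 286.6]
0.015 [331.8 255. ] [220.5 254.9] [221.9 281.7]
0.02 [330.4 250.9] [222.1 250.9] [223.4 277. ]
0.025 [329.1 247.1] [223.5 247. ] [224.8 272.6]
0.03 [327.9 243.4] [224.9 243.4] [226.1 268.4]
top [2.4 2.5]
side [0.2 2.1]
wrist [3.5 5.2]
```

Call:
servo_tool --plan '[{"x": -0.5, "y": 0.5, "z": -50, "rx": 0, "ry": 0, "rz": 0, "claw": -0.2}, {"x": -0.5, "y": 0.5, "z": -90, "rx": 0, "ry": 0, "rz": 0, "claw": -0.2}, {"x": -0.5, "y": 0.5, "z": -112, "rx": 0, "ry": 0, "rz": 0, "claw": -0.2}, {"x": -0.5, "y": 0.5, "z": -112, "rx": 0, "ry": 0, "rz": 0, "claw": -0.2}, {"x": -0.5, "y": 0.5, "z": -112, "rx": 0, "ry": 0, "rz": 0, "claw": -0.2}, {"x": -0.5, "y": 0.5, "z": -112, "rx": 0, "ry": 0, "rz": 0, "claw": -0.2}]'

```text
clock: 2.4
tool_pos: [0.5831, -0.0533, 0.0275]
eef_rot: [0.865, 3.017, 0.0]
contact_force: [0.8, -0.3, 0.2]
opening: 0.0557
gripper_force: 0.0
```

```bash
python3 - <<'E'
from h import *
np.set_printoptions(precision=4,suppress=True)
o=get_obs();c=calibration("wrist");im=capture("wrist");cv2.imwrite("pics/w2.png",cv2.cvtColor(im,cv2.COLOR_RGB2BGR)[120:420,80:480])
print(o["tool_pos"],o["contact_force"]); np.savez("w2.npz",**c,p=o["tool_pos"],r=o["eef_rot"])
E
```

```text
[ 0.5831 -0.0533  0.0275] [ 0.8477 -0.2543  0.2155]
```

View pics/w2.png

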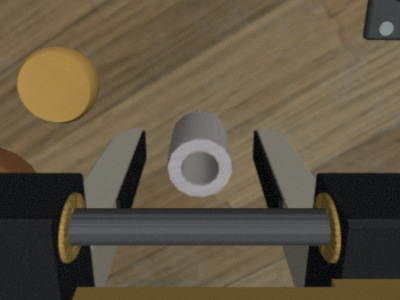

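The crop shows the sleeve top at about (280,287) full-image, centred between the fingertips. I'll close and lift.

Call:
servo_tool --plan '[{"x": 0, "y": 0, "z": 0, "rx": 0, "ry": 0, "rz": 0, "claw": 1}, {"x": 0, "y": 0, "z": 0, "rx": 0, "ry": 0, "rz": 0, "claw": 1}, {"x": 0, "y": 0, "z": 0, "rx": 0, "ry": 0, "rz": 0, "claw": 1}, {"x": 0, "y": 0, "z": 0, "rx": 0, "ry": 0, "rz": 0, "claw": 1}, {"x": 0, "y": 0, "z": 0, "rx": 0, "ry": 0, "rz": 0, "claw": 1}, {"x": 0, "y": 0, "z": 0, "rx": 0, "ry": 0, "rz": 0, "claw": 1}, {"x": 0, "y": 0, "z": 0, "rx": 0, "ry": 0, "rz": 0, "claw": 1}, {"x": 0, "y": 0, "z": 0, "rx": 0, "ry": 0, "rz": 0, "claw": 1}]'

```text
clock: 3.45
tool_pos: [0.5821, -0.0534, 0.0257]
eef_rot: [0.866, 3.02, -0.0]
contact_force: [-0.3, -1.0, 1.3]
opening: 0.03
gripper_force: 30.0
```

Call:
servo_tool --plan '[{"x": 0, "y": 0, "z": 50, "rx": 0, "ry": 0, "rz": 0, "claw": 1}, {"x": 0, "y": 0, "z": 100, "rx": 0, "ry": 0, "rz": 0, "claw": 1}, {"x": -10, "y": 43, "z": 130, "rx": 0, "ry": 0, "rz": 0, "claw": 1}, {"x": -20, "y": 86, "z": 130, "rx": 0, "ry": 0, "rz": 0, "claw": 1}, {"x": -30, "y": 130, "z": 125, "rx": 0, "ry": 0, "rz": 0, "claw": 1}, {"x": -40, "y": 173, "z": 115, "rx": 0, "ry": 0, "rz": 0, "claw": 1}, {"x": -40, "y": 173, "z": 110, "rx": 0, "ry": 0, "rz": 0, "claw": 1}, {"x": -40, "y": 173, "z": 105, "rx": 0, "ry": 0, "rz": 0, "claw": 1}, {"x": -40, "y": 173, "z": 105, "rx": 0, "ry": 0, "rz": 0, "claw": 1}, {"x": -40, "y": 173, "z": 105, "rx": 0, "ry": 0, "rz": 0, "claw": 1}]'

```text
clock: 4.7
tool_pos: [0.542, 0.1191, 0.1303]
eef_rot: [-0.867, -3.019, 0.0]
contact_force: [0.5, 1.3, -0.4]
opening: 0.0303
gripper_force: 30.0
```

```bash
python3 - <<'E'
from h import *
np.set_printoptions(precision=4,suppress=True)
o=get_obs();print(o["tool_pos"],o["eef_rot"],o["contact_force"],o["opening"])
s=capture("side")[145:225,200:280];w=capture("wrist")[200:350,200:350]
a=cv2.resize(s,(400,400),interpolation=cv2.INTER_CUBIC);b=cv2.resize(w,(400,400),interpolation=cv2.INTER_CUBIC)
cv2.imwrite("pics/s2.png",cv2.cvtColor(np.hstack([a,b]),cv2.COLOR_RGB2BGR))
E
```

```text
[0.542  0.1191 0.1303] [-0.8673 -3.0189  0.0002] [ 0.4996  1.2574 -0.4432] 0.03029681696575303
```

View pics/s2.png

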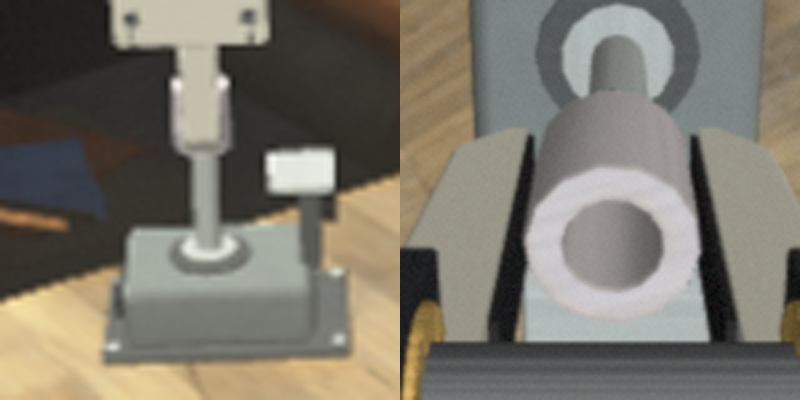

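The left half shows the spindle already entering the sleeve, about 1 mm right of its centre. The wrist view agrees, with the spindle slightly right. I'll nudge and descend gently, watching the force.

Call:
servo_tool --plan '[{"x": 1, "y": 0.3, "z": -2, "rx": 0, "ry": 0, "rz": 0, "claw": 1}, {"x": 1, "y": 0.3, "z": -5, "rx": 0, "ry": 0, "rz": 0, "claw": 1}, {"x": 1, "y": 0.3, "z": -9, "rx": 0, "ry": 0, "rz": 0, "claw": 1}, {"x": 1, "y": 0.3, "z": -13, "rx": 0, "ry": 0, "rz": 0, "claw": 1}, {"x": 1, "y": 0.3, "z": -17, "rx": 0, "ry": 0, "rz": 0, "claw": 1}, {"x": 1, "y": 0.3, "z": -17, "rx": 0, "ry": 0, "rz": 0, "claw": 1}]'

```text
clock: 5.55
tool_pos: [0.5427, 0.1199, 0.1132]
eef_rot: [-0.866, -3.019, 0.0]
contact_force: [0.1, 0.5, -0.8]
opening: 0.0298
gripper_force: 30.0
```

Call:
servo_tool --plan '[{"x": 0, "y": 0, "z": -6, "rx": 0, "ry": 0, "rz": 0, "claw": 1}, {"x": 0, "y": 0, "z": -12, "rx": 0, "ry": 0, "rz": 0, "claw": 1}, {"x": 0, "y": 0, "z": -18, "rx": 0, "ry": 0, "rz": 0, "claw": 1}, {"x": 0, "y": 0, "z": -24, "rx": 0, "ry": 0, "rz": 0, "claw": 1}, {"x": 0, "y": 0, "z": -30, "rx": 0, "ry": 0, "rz": 0, "claw": 1}, {"x": 0, "y": 0, "z": -35, "rx": 0, "ry": 0, "rz": 0, "claw": 1}, {"x": 0, "y": 0, "z": -38, "rx": 0, "ry": 0, "rz": 0, "claw": 1}, {"x": 0, "y": 0, "z": -38, "rx": 0, "ry": 0, "rz": 0, "claw": 1}, {"x": 0, "y": 0, "z": -38, "rx": 0, "ry": 0, "rz": 0, "claw": 1}]'

```text
clock: 6.68
tool_pos: [0.5432, 0.1199, 0.0758]
eef_rot: [0.866, 3.019, 0.0]
contact_force: [-0.1, 0.1, -0.4]
opening: 0.0298
gripper_force: 30.0
```

Call:
servo_tool --plan '[{"x": 0, "y": 0, "z": -1, "rx": 0, "ry": 0, "rz": 0, "claw": 1}, {"x": 0, "y": 0, "z": -2, "rx": 0, "ry": 0, "rz": 0, "claw": 1}, {"x": 0, "y": 0, "z": -3, "rx": 0, "ry": 0, "rz": 0, "claw": 1}, {"x": 0, "y": 0, "z": -4, "rx": 0, "ry": 0, "rz": 0, "claw": 1}, {"x": 0, "y": 0, "z": -4.5, "rx": 0, "ry": 0, "rz": 0, "claw": 1}, {"x": 0, "y": 0, "z": -4.5, "rx": 0, "ry": 0, "rz": 0, "claw": 1}, {"x": 0, "y": 0, "z": -4.5, "rx": 0, "ry": 0, "rz": 0, "claw": 1}]'

```text
clock: 7.55
tool_pos: [0.543, 0.1199, 0.0717]
eef_rot: [0.866, 3.02, 0.0]
contact_force: [-2.6, -1.0, 4.3]
opening: 0.03
gripper_force: 30.0
```

Call:
servo_tool --plan '[{"x": 0, "y": 0, "z": -0.5, "rx": 0, "ry": 0, "rz": 0, "claw": 1}, {"x": 0, "y": 0, "z": -0.5, "rx": 0, "ry": 0, "rz": 0, "claw": -0.2}, {"x": 0, "y": 0, "z": -0.5, "rx": 0, "ry": 0, "rz": 0, "claw": -0.2}, {"x": 0, "y": 0, "z": -0.5, "rx": 0, "ry": 0, "rz": 0, "claw": -0.2}, {"x": 0, "y": 0, "z": -0.5, "rx": 0, "ry": 0, "rz": 0, "claw": -0.2}, {"x": 0, "y": 0, "z": 20, "rx": 0, "ry": 0, "rz": 0, "claw": -0.2}, {"x": 0, "y": 0, "z": 60, "rx": 0, "ry": 0, "rz": 0, "claw": -0.2}, {"x": 0, "y": 0, "z": 100, "rx": 0, "ry": 0, "rz": 0, "claw": -0.5}]'

```text
clock: 8.55
tool_pos: [0.5427, 0.1199, 0.1718]
eef_rot: [-0.866, -3.019, 0.0]
contact_force: [0.7, 1.1, -0.3]
opening: 0.0618
gripper_force: 0.0
```

Call:
servo_tool --plan '[{"x": 6.5, "y": -60, "z": 0, "rx": 0, "ry": 0, "rz": 0, "claw": -0.6}, {"x": 6.5, "y": -120, "z": 0, "rx": 0, "ry": 0, "rz": 0, "claw": -0.6}, {"x": 6.5, "y": -180, "z": 0, "rx": 0, "ry": 0, "rz": 0, "claw": -0.6}, {"x": 6.5, "y": -240, "z": -40, "rx": 0, "ry": 0, "rz": 0, "claw": -0.6}, {"x": 6.5, "y": -288, "z": -72, "rx": 0, "ry": 0, "rz": 0, "claw": -0.6}, {"x": 6.5, "y": -288, "z": -72, "rx": 0, "ry": 0, "rz": 0, "claw": -0.6}, {"x": 6.5, "y": -288, "z": -72, "rx": 0, "ry": 0, "rz": 0, "claw": -0.6}, {"x": 6.5, "y": -288, "z": -72, "rx": 0, "ry": 0, "rz": 0, "claw": -0.6}]'

```text
clock: 9.55
tool_pos: [0.5502, -0.1669, 0.1002]
eef_rot: [0.864, 3.019, 0.0]
contact_force: [1.3, 0.2, -1.2]
opening: 0.0745
gripper_force: 0.0
```

```bash
python3 - <<'E'
from h import *
np.set_printoptions(precision=4,suppress=True)
o=get_obs();c=calibration("wrist");w=capture("wrist")
print(o["tool_pos"],o["opening"])
e=proj(c,(.5493,-.168,.016));print("expect",e)
cv2.imwrite("pics/w3.png",cv2.cvtColor(w,cv2.COLOR_RGB2BGR))
h=cv2.cvtColor(w,cv2.COLOR_RGB2HSV);u,v=e.astype(int)
for d in ((0,0),(0,-35),(28,0),(-28,0),(0,30),(0,-70),(60,0)): 
    y,x=v+d[1],u+d[0]; print(d,h[y,x],w[y,x])
sat=((h[...,1]>150)&(h[...,0]<15)&(h[...,2]>60)).astype(np.uint8)
n,l,st,ce=cv2.connectedComponentsWithStats(sat)
for i in range(1,n):
    if st[i,4]>300: 
        ct=max(cv2.findContours((l==i).astype(np.uint8),0,1)[0],key=len); print(st[i],ce[i],cv2.fitEllipse(ct))
t=capture("top");cv2.imwrite("pics/top2.png",cv2.cvtColor(t,cv2.COLOR_RGB2BGR))
E
```

```text
[ 0.5502 -0.1669  0.1002] 0.07452234325047617
expect [274.9946 222.9499]
(0, 0) [ 19  91 137] [137 119  88]
(0, -35) [ 13 139 123] [123  85  56]
(28, 0) [ 14 151 118] [118  80  48]
(-28, 0) [ 12 146 126] [126  82  54]
(0, 30) [ 14 145 125] [125  86  54]
(0, -70) [ 17  98 112] [112  94  69]
(60, 0) [ 19  88 127] [127 111  83]
[  53  237   97   73 3614] [105.9328 268.184 ] ((105.86959838867188, 272.5456848144531), (65.6536636352539, 92.88480377197266), 79.44387817382812)
```

```bash
python3 - <<'E'
from h import *
np.set_printoptions(precision=4,suppress=True)
w=cv2.imread("pics/w3.png");h=cv2.cvtColor(w,cv2.COLOR_BGR2HSV);c=calibration("wrist");o=get_obs()
m=((h[...,1]>120)&(h[...,0]<17)).astype(np.uint8);m=cv2.morphologyEx(m,cv2.MORPH_OPEN,np.ones((3,3)))
m[:150]=0;m[300:]=0;m[:,:200]=0;m[:,350:]=0
cs,hi=cv2.findContours(m,cv2.RETR_CCOMP,1)
for k,ct in enumerate(cs):
    if len(ct)>20:
        e=cv2.fitEllipse(ct);p=plane(c,e[0],.016);print(hi[0,k,3],cv2.boundingRect(ct),e,p*1e3)
M=R.from_rotvec(o["eef_rot"]).as_matrix();print(o["tool_pos"],M[:,0],M[:,1])
E
```

```text
-1 (237, 180, 79, 78) ((275.8194274902344, 218.92189025878906), (77.2929458618164, 77.5430679321289), 46.9428825378418) [ 547.1966 -165.9085   16.    ]
0 (264, 210, 25, 18) ((276.1579895019531, 218.76837158203125), (17.038118362426758, 22.9890193939209), 95.31338500976562) [ 547.2254 -165.6486   16.    ]
[ 0.5502 -0.1668  0.1003] [-0.8491  0.5283 -0.0017] [0.5283 0.8491 0.0003]
```

Call:
servo_tool --plan '[{"x": -1, "y": -2, "z": -40, "rx": 0, "ry": 0, "rz": 0, "claw": -0.6}, {"x": -1, "y": -2, "z": -65, "rx": 0, "ry": 0, "rz": 0, "claw": -0.6}, {"x": -1, "y": -2, "z": -75, "rx": 0, "ry": 0, "rz": 0, "claw": -0.6}, {"x": -1, "y": -2, "z": -79, "rx": 0, "ry": 0, "rz": 0, "claw": -0.6}, {"x": -1, "y": -2, "z": -79, "rx": 0, "ry": 0, "rz": 0, "claw": -0.6}, {"x": -1, "y": -2, "z": -79, "rx": 0, "ry": 0, "rz": 0, "claw": -0.6}]'

```text
clock: 10.4
tool_pos: [0.5492, -0.1704, 0.0212]
eef_rot: [0.865, 3.018, -0.001]
contact_force: [-0.5, -0.0, -0.0]
opening: 0.0748
gripper_force: 0.0
```

```bash
python3 - <<'E'
from h import *
np.set_printoptions(precision=4,suppress=True)
o=get_obs();c=calibration("wrist");w=capture("wrist")
print(o["tool_pos"],o["opening"],o["contact_force"])
cv2.imwrite("pics/w4.png",cv2.cvtColor(cv2.resize(w[180:360,150:410],None,fx=3,fy=3,interpolation=cv2.INTER_CUBIC),cv2.COLOR_RGB2BGR))
print(proj(c,o["tool_pos"]-[0,0,o["tool_pos"][2]-.016]))
E
```

```text
[ 0.5492 -0.1704  0.0212] 0.0747574182804536 [-0.536  -0.0027 -0.0476]
[276.0445 277.801 ]
```

View pics/w4.png

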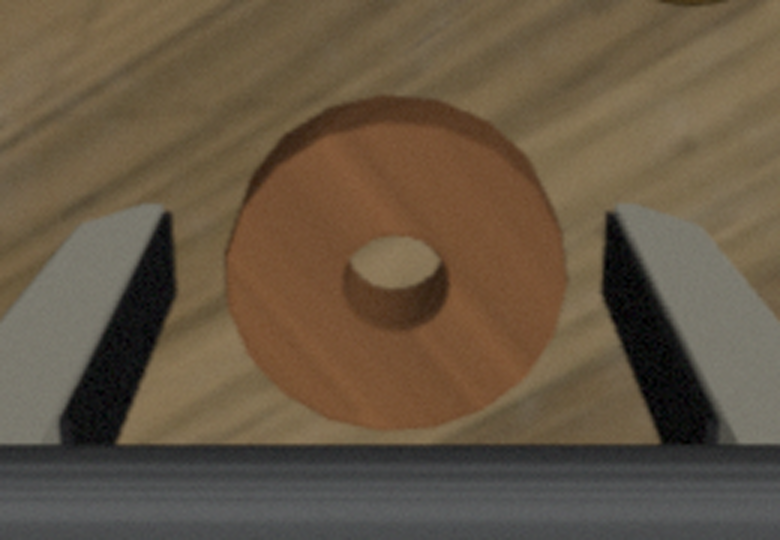

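The crop shows the wheel bore at (396,283), 7 px right of the finger midline (388). The tips sit about 10 mm above the bench, so tips_ahead is about 12 mm. I'll shift slightly, lower and grip.

Call:
servo_tool --plan '[{"x": 1.5, "y": 0.5, "z": -3, "rx": 0, "ry": 0, "rz": 0, "claw": -0.6}, {"x": 1.5, "y": 0.5, "z": -6, "rx": 0, "ry": 0, "rz": 0, "claw": -0.6}, {"x": 1.5, "y": 0.5, "z": -6, "rx": 0, "ry": 0, "rz": 0, "claw": -0.6}, {"x": 1.5, "y": 0.5, "z": -6, "rx": 0, "ry": 0, "rz": 0, "claw": 1}, {"x": 1.5, "y": 0.5, "z": -6, "rx": 0, "ry": 0, "rz": 0, "claw": 1}, {"x": 1.5, "y": 0.5, "z": -6, "rx": 0, "ry": 0, "rz": 0, "claw": 1}, {"x": 1.5, "y": 0.5, "z": -6, "rx": 0, "ry": 0, "rz": 0, "claw": 1}, {"x": 1.5, "y": 0.5, "z": -6, "rx": 0, "ry": 0, "rz": 0, "claw": 1}, {"x": 1.5, "y": 0.5, "z": -6, "rx": 0, "ry": 0, "rz": 0, "claw": 1}]'

```text
clock: 11.58
tool_pos: [0.5526, -0.1711, 0.0192]
eef_rot: [0.864, 3.013, -0.003]
contact_force: [-5.6, 1.9, 29.8]
opening: 0.0546
gripper_force: 39.1
```

Up-force is 30 N at z = 19: the tips are on the bench, so tips_ahead is about 19 mm. I'll ease up, reopen and regrip.

Call:
servo_tool --plan '[{"x": 0, "y": 0, "z": 3, "rx": 0, "ry": 0, "rz": 0, "claw": 1}, {"x": 0, "y": 0, "z": 6, "rx": 0, "ry": 0, "rz": 0, "claw": -0.6}, {"x": 0, "y": 0, "z": 6, "rx": 0, "ry": 0, "rz": 0, "claw": -0.6}, {"x": 0, "y": 0, "z": 6, "rx": 0, "ry": 0, "rz": 0, "claw": -0.6}, {"x": 0, "y": 0, "z": 6, "rx": 0, "ry": 0, "rz": 0, "claw": -0.6}]'

```text
clock: 12.2
tool_pos: [0.5498, -0.1694, 0.0197]
eef_rot: [-0.866, -3.019, -0.0]
contact_force: [0.6, 0.2, 0.2]
opening: 0.0742
gripper_force: 0.0
```

```bash
python3 - <<'E'
from h import *
np.set_printoptions(precision=4,suppress=True)
o=get_obs();c=calibration("wrist");w=capture("wrist")
print(o["tool_pos"],o["opening"],o["contact_force"],o["eef_rot"])
w=cv2.cvtColor(w,cv2.COLOR_RGB2BGR);cv2.imwrite("pics/w5.png",w);h=cv2.cvtColor(w,cv2.COLOR_BGR2HSV)
for n,h in (("w5",h),):
  m=((h[...,1]>120)&(h[...,0]<17)).astype(np.uint8);m=cv2.morphologyEx(m,cv2.MORPH_OPEN,np.ones((3,3)))
  m[:170]=0;m[326:]=0;m[:,:200]=0;m[:,370:]=0
  cs,hi=cv2.findContours(m,cv2.RETR_CCOMP,1)
  for k,ct in enumerate(cs):
    if len(ct)>20: print(hi[0,k,3],cv2.boundingRect(ct),cv2.fitEllipse(ct))
b=cv2.imread("pics/w4.png");b=cv2.resize(b,(260,180),interpolation=cv2.INTER_AREA);h=cv2.cvtColor(b,cv2.COLOR_BGR2HSV)
m=((h[...,1]>120)&(h[...,0]<17)).astype(np.uint8);m=cv2.morphologyEx(m,cv2.MORPH_OPEN,np.ones((3,3)));m[145:]=0
cs,hi=cv2.findContours(m,cv2.RETR_CCOMP,1)
for k,ct in enumerate(cs):
    if len(ct)>20: print("w4",hi[0,k,3],cv2.boundingRect(ct,),cv2.fitEllipse(ct))
E
```

```text
[ 0.5498 -0.1694  0.0197] 0.07422138887496332 [0.6475 0.1594 0.1736] [-0.8658 -3.019  -0.0003]
-1 (222, 210, 115, 113) ((279.25, 266.2057800292969), (111.80191040039062, 113.53607940673828), 77.72067260742188)
0 (263, 256, 33, 20) ((279.2181701660156, 265.42388916015625), (19.25257682800293, 30.515810012817383), 91.32498168945312)
w4 -1 (75, 32, 114, 111) ((131.34640502929688, 87.70684814453125), (110.65296936035156, 112.44597625732422), 85.42314147949219)
w4 0 (116, 77, 32, 21) ((131.32809448242188, 87.17920684814453), (18.998170852661133, 30.208826065063477), 89.09864807128906)
```

Call:
servo_tool --plan '[{"x": 0, "y": 0, "z": -1, "rx": 0, "ry": 0, "rz": 0, "claw": -0.6}, {"x": 0, "y": 0, "z": -2, "rx": 0, "ry": 0, "rz": 0, "claw": -0.6}, {"x": 0, "y": 0, "z": -2, "rx": 0, "ry": 0, "rz": 0, "claw": -0.6}, {"x": 0, "y": 0, "z": -2, "rx": 0, "ry": 0, "rz": 0, "claw": -0.6}]'

```text
clock: 12.75
tool_pos: [0.55, -0.1695, 0.0193]
eef_rot: [0.866, 3.02, -0.0]
contact_force: [-3.5, 0.3, 10.0]
opening: 0.0743
gripper_force: 5.0
```

Call:
servo_tool --plan '[{"x": 0, "y": 0, "z": 3, "rx": 0, "ry": 0, "rz": 0, "claw": -0.6}, {"x": -2, "y": 1.3, "z": 3, "rx": 0, "ry": 0, "rz": 0, "claw": -0.6}, {"x": -2, "y": 1.3, "z": 3, "rx": 0, "ry": 0, "rz": 0, "claw": -0.6}, {"x": -2, "y": 1.3, "z": 3, "rx": 0, "ry": 0, "rz": 0, "claw": 1}, {"x": -2, "y": 1.3, "z": 3, "rx": 0, "ry": 0, "rz": 0, "claw": 1}, {"x": -2, "y": 1.3, "z": 3, "rx": 0, "ry": 0, "rz": 0, "claw": 1}, {"x": -2, "y": 1.3, "z": 3, "rx": 0, "ry": 0, "rz": 0, "claw": 1}, {"x": -2, "y": 1.3, "z": 3, "rx": 0, "ry": 0, "rz": 0, "claw": 1}]'

```text
clock: 13.75
tool_pos: [0.548, -0.1682, 0.0211]
eef_rot: [-0.866, -3.02, -0.0]
contact_force: [-0.4, 0.7, -0.5]
opening: 0.0544
gripper_force: 29.9
```

Call:
servo_tool --plan '[{"x": 0, "y": 0, "z": 45, "rx": 0, "ry": 0, "rz": 0, "claw": 1}, {"x": 0, "y": 0, "z": 90, "rx": 0, "ry": 0, "rz": 0, "claw": 1}, {"x": -1, "y": 40, "z": 130, "rx": 0, "ry": 0, "rz": 0, "claw": 1}, {"x": -2, "y": 90, "z": 135, "rx": 0, "ry": 0, "rz": 0, "claw": 1}, {"x": -3, "y": 140, "z": 135, "rx": 0, "ry": 0, "rz": 0, "claw": 1}, {"x": -4, "y": 190, "z": 135, "rx": 0, "ry": 0, "rz": 0, "claw": 1}, {"x": -6, "y": 240, "z": 135, "rx": 0, "ry": 0, "rz": 0, "claw": 1}, {"x": -7, "y": 280, "z": 130, "rx": 0, "ry": 0, "rz": 0, "claw": 1}, {"x": -7, "y": 289, "z": 125, "rx": 0, "ry": 0, "rz": 0, "claw": 1}, {"x": -7, "y": 289, "z": 120, "rx": 0, "ry": 0, "rz": 0, "claw": 1}, {"x": -7, "y": 289, "z": 120, "rx": 0, "ry": 0, "rz": 0, "claw": 1}, {"x": -7, "y": 289, "z": 120, "rx": 0, "ry": 0, "rz": 0, "claw": 1}]'

```text
clock: 15.25
tool_pos: [0.5413, 0.1194, 0.1412]
eef_rot: [0.869, 3.019, -0.0]
contact_force: [-0.5, -0.1, -1.3]
opening: 0.0546
gripper_force: 29.9
```

```bash
python3 - <<'E'
from h import *
np.set_printoptions(precision=4,suppress=True)
o=get_obs();c=calibration("wrist");w=capture("wrist");s=capture("side");t=capture("top")
print(o["tool_pos"],o["opening"],o["contact_force"],o["eef_rot"])
p=o["tool_pos"];print(proj(c,p+[0,0,-.005]),proj(c,p+[0,0,-.021]),proj(c,p))
a=cv2.resize(s[135:215,205:285],(400,400),interpolation=cv2.INTER_CUBIC);b=cv2.resize(w[195:345,205:355],(400,400),interpolation=cv2.INTER_CUBIC)
cv2.imwrite("pics/s3.png",cv2.cvtColor(np.hstack([a,b]),cv2.COLOR_RGB2BGR))
E
```

```text
[0.5413 0.1194 0.1412] 0.05462847301055606 [-0.5071 -0.1223 -1.3242] [ 0.8687  3.019  -0.0003]
[276.0634 277.9675] [276.3198 263.2964] [275.9735 283.1141]
```

View pics/s3.png

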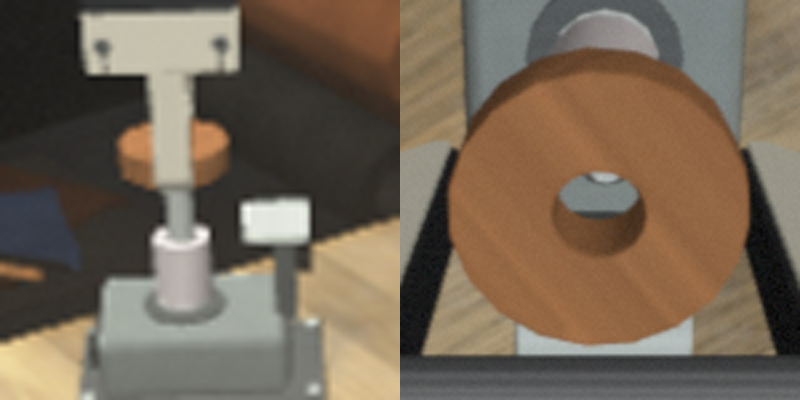

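The left half shows the wheel (columns 118–230) above the spindle (about 166–194) with the sleeve seated on the shoulder. The right half shows the spindle tip through the bore at (606,178), with the bore rim centred at (599,213). I'll check how the spindle's vertical projects in the side view.

```bash
python3 - <<'E'
from h import *
np.set_printoptions(precision=1,suppress=True)
cs=calibration("side");cw=calibration("wrist")
for z in (.046,.082,.1,.113,.136): print(z,(proj(cs,(.5415,.120,z))-[205,135])*5)
p=get_obs()["tool_pos"]
for q in ((0,0),(2,0),(0,2)): print(q,(proj(cw,[p[0]+q[0]/1e3,p[1]+q[1]/1e3,.113])-[205,195])*400/150+[400,0], (proj(cw,[p[0]+q[0]/1e3,p[1]+q[1]/1e3,.136])-[205,195])*400/150+[400,0])
E
```

```text
0.046 [177.7 294.4]
0.082 [174.3 233.2]
0.1 [172.6 201.9]
0.113 [171.3 179. ]
0.136 [169.1 137.9]
(0, 0) [590.4 166.1] [589.5 220.2]
(2, 0) [595.6 173.7] [595.4 228.6]
(0, 2) [598.7 161.4] [598.9 214.9]
```

Call:
servo_tool --plan '[{"x": 1.7, "y": 0.2, "z": 0, "rx": 0, "ry": 0, "rz": 0, "claw": 1}, {"x": 1.7, "y": 0.2, "z": -3, "rx": 0, "ry": 0, "rz": 0, "claw": 1}, {"x": 1.7, "y": 0.2, "z": -6, "rx": 0, "ry": 0, "rz": 0, "claw": 1}, {"x": 1.7, "y": 0.2, "z": -9, "rx": 0, "ry": 0, "rz": 0, "claw": 1}, {"x": 1.7, "y": 0.2, "z": -12, "rx": 0, "ry": 0, "rz": 0, "claw": 1}, {"x": 1.7, "y": 0.2, "z": -14, "rx": 0, "ry": 0, "rz": 0, "claw": 1}, {"x": 1.7, "y": 0.2, "z": -14, "rx": 0, "ry": 0, "rz": 0, "claw": 1}]'

```text
clock: 16.27
tool_pos: [0.5426, 0.1209, 0.127]
eef_rot: [-0.866, -3.019, 0.0]
contact_force: [0.1, 0.6, -1.1]
opening: 0.0546
gripper_force: 29.9
```

Call:
servo_tool --plan '[{"x": 0, "y": 0, "z": -3, "rx": 0, "ry": 0, "rz": 0, "claw": 1}, {"x": 0, "y": 0, "z": -7, "rx": 0, "ry": 0, "rz": 0, "claw": 1}, {"x": 0, "y": 0, "z": -11, "rx": 0, "ry": 0, "rz": 0, "claw": 1}, {"x": 0, "y": 0, "z": -15, "rx": 0, "ry": 0, "rz": 0, "claw": 1}, {"x": 0, "y": 0, "z": -19, "rx": 0, "ry": 0, "rz": 0, "claw": 1}, {"x": 0, "y": 0, "z": -20, "rx": 0, "ry": 0, "rz": 0, "claw": 1}, {"x": 0, "y": 0, "z": -20, "rx": 0, "ry": 0, "rz": 0, "claw": 1}]'

```text
clock: 17.15
tool_pos: [0.5427, 0.1209, 0.1071]
eef_rot: [-0.866, -3.02, 0.0]
contact_force: [-0.7, 0.4, -0.1]
opening: 0.0547
gripper_force: 29.9
```

Call:
servo_tool --plan '[{"x": 0, "y": 0, "z": -1, "rx": 0, "ry": 0, "rz": 0, "claw": 1}, {"x": 0, "y": 0, "z": -2, "rx": 0, "ry": 0, "rz": 0, "claw": 1}, {"x": 0, "y": 0, "z": -3, "rx": 0, "ry": 0, "rz": 0, "claw": 1}, {"x": 0, "y": 0, "z": -4, "rx": 0, "ry": 0, "rz": 0, "claw": 1}, {"x": 0, "y": 0, "z": -5, "rx": 0, "ry": 0, "rz": 0, "claw": 1}, {"x": 0, "y": 0, "z": -5, "rx": 0, "ry": 0, "rz": 0, "claw": 1}, {"x": 0, "y": 0, "z": -5, "rx": 0, "ry": 0, "rz": 0, "claw": 1}]'

```text
clock: 18.02
tool_pos: [0.5428, 0.1209, 0.103]
eef_rot: [0.866, 3.019, 0.0]
contact_force: [-1.6, -1.2, 5.3]
opening: 0.0544
gripper_force: 29.9
```

Call:
servo_tool --plan '[{"x": 0, "y": 0, "z": 0, "rx": 0, "ry": 0, "rz": 0, "claw": -0.6}, {"x": 0, "y": 0, "z": 0, "rx": 0, "ry": 0, "rz": 0, "claw": -0.6}, {"x": 0, "y": 0, "z": 0, "rx": 0, "ry": 0, "rz": 0, "claw": -0.6}, {"x": 0, "y": 0, "z": 0, "rx": 0, "ry": 0, "rz": 0, "claw": -0.6}, {"x": 0, "y": 0, "z": 30, "rx": 0, "ry": 0, "rz": 0, "claw": -0.6}, {"x": 0, "y": 0, "z": 70, "rx": 0, "ry": 0, "rz": 0, "claw": -0.6}, {"x": -25, "y": -50, "z": 70, "rx": 0, "ry": 0, "rz": 0, "claw": -0.2}, {"x": -50, "y": -100, "z": 70, "rx": 0, "ry": 0, "rz": 0, "claw": -0.2}, {"x": -75, "y": -150, "z": 70, "rx": 0, "ry": 0, "rz": 0, "claw": -0.2}, {"x": -100, "y": -200, "z": 40, "rx": 0, "ry": 0, "rz": 0, "claw": -0.2}, {"x": -114, "y": -230, "z": -10, "rx": 0, "ry": 0, "rz": 0, "claw": -0.2}, {"x": -114, "y": -230, "z": -30, "rx": 0, "ry": 0, "rz": 0, "claw": -0.2}]'

```text
clock: 19.52
tool_pos: [0.4265, -0.1104, 0.0702]
eef_rot: [-0.871, -3.015, -0.0]
contact_force: [0.7, -0.2, 1.4]
opening: 0.0562
gripper_force: 0.0
```

Call:
servo_tool --plan '[{"x": 0, "y": 0, "z": 0, "rx": 0, "ry": 0, "rz": 0, "claw": -0.2}, {"x": 0, "y": 0, "z": 0, "rx": 0, "ry": 0, "rz": 0, "claw": -0.2}, {"x": 0, "y": 0, "z": 0, "rx": 0, "ry": 0, "rz": 0, "claw": -0.2}]'

```text
clock: 19.9
tool_pos: [0.4298, -0.1091, 0.0733]
eef_rot: [0.864, 3.018, -0.001]
contact_force: [-0.6, 0.0, -0.6]
opening: 0.056
gripper_force: 0.0
```

```bash
cat > col.py <<'E'
from h import *
np.set_printoptions(precision=4,suppress=True)
o=get_obs();c=calibration("wrist");w=capture("wrist");p=o["tool_pos"]
print(p,o["opening"],o["contact_force"]);M=R.from_rotvec(o["eef_rot"]).as_matrix()
e=proj(c,(p[0],p[1],.012));print("TCP axis at z=.012",e)
h=cv2.cvtColor(w,cv2.COLOR_RGB2HSV)
m=((h[...,1]<45)&(h[...,2]>90)).astype(np.uint8)
r=np.zeros_like(m);u,v=e.astype(int);r[v-50:v+45,u-38:u+46]=1;m*=r
cs,hi=cv2.findContours(m,cv2.RETR_CCOMP,1)
for k,ct in enumerate(cs):
    if len(ct)>15:
        el=cv2.fitEllipse(ct);q=plane(c,el[0],.012);print(hi[0,k,3],cv2.boundingRect(ct),np.array(el[0]),np.array(el[1]),el[2],q*1e3,(M.T@(q-p))[:2]*1e3)
E
python3 col.py
```

```text
[ 0.4298 -0.1091  0.0733] 0.05599699770158491 [-0.5977  0.0359 -0.5589]
TCP axis at z=.012 [276.7781 235.079 ]
-1 (253, 207, 51, 52) [278.1084 233.3094] [48.2902 50.8517] 41.86530303955078 [ 429.1861 -107.7195   12.    ] [1.3513 0.8366]
1 (265, 223, 27, 24) [278.8293 233.5799] [20.6086 27.0455] 116.18415832519531 [ 429.584  -107.4284   12.    ] [1.1677 1.2942]
```

Call:
servo_tool --plan '[{"x": 0, "y": -0.5, "z": -30, "rx": 0, "ry": 0, "rz": 0, "claw": -0.2}, {"x": 0, "y": -0.5, "z": -48, "rx": 0, "ry": 0, "rz": 0, "claw": -0.2}, {"x": 0, "y": -0.5, "z": -52, "rx": 0, "ry": 0, "rz": 0, "claw": -0.2}, {"x": 0, "y": -0.5, "z": -52, "rx": 0, "ry": 0, "rz": 0, "claw": -0.2}, {"x": 0, "y": -0.5, "z": -52, "rx": 0, "ry": 0, "rz": 0, "claw": -0.2}, {"x": 0, "y": -0.5, "z": -52, "rx": 0, "ry": 0, "rz": 0, "claw": -0.2}]'

```text
clock: 20.7
tool_pos: [0.4292, -0.1098, 0.0208]
eef_rot: [0.866, 3.019, -0.001]
contact_force: [-0.1, -0.1, 0.2]
opening: 0.0555
gripper_force: 0.0
```

```bash
python3 col.py
```

```text
[ 0.4292 -0.1098  0.0208] 0.05546868914795822 [-0.0607 -0.0839  0.2122]
TCP axis at z=.012 [276.1604 274.2352]
-1 (247, 237, 65, 67) [280.0044 271.4514] [60.9425 65.9471] 47.38240432739258 [ 428.9397 -107.3826   12.    ] [1.53   1.8909]
1 (263, 259, 35, 30) [281.391  272.0635] [24.7234 35.045 ] 121.4052505493164 [ 429.5833 -106.9808   12.    ] [1.1971 2.5726]
```

Call:
servo_tool --plan '[{"x": 0, "y": 0, "z": 0, "rx": 0, "ry": 0, "rz": 0, "claw": 1}, {"x": 0, "y": 0, "z": 0, "rx": 0, "ry": 0, "rz": 0, "claw": 1}, {"x": 0, "y": 0, "z": 0, "rx": 0, "ry": 0, "rz": 0, "claw": 1}, {"x": 0, "y": 0, "z": 0, "rx": 0, "ry": 0, "rz": 0, "claw": 1}, {"x": 0, "y": 0, "z": 0, "rx": 0, "ry": 0, "rz": 0, "claw": 1}, {"x": 0, "y": 0, "z": 0, "rx": 0, "ry": 0, "rz": 0, "claw": 1}, {"x": 0, "y": 0, "z": 0, "rx": 0, "ry": 0, "rz": 0, "claw": 1}]'

```text
clock: 21.62
tool_pos: [0.4287, -0.1096, 0.0202]
eef_rot: [0.866, 3.02, -0.0]
contact_force: [0.4, 0.4, 1.0]
opening: 0.0319
gripper_force: 30.0
```

Call:
servo_tool --plan '[{"x": 0, "y": 0, "z": 50, "rx": 0, "ry": 0, "rz": 0, "claw": 1}, {"x": 0, "y": 0, "z": 100, "rx": 0, "ry": 0, "rz": 0, "claw": 1}, {"x": 20, "y": 40, "z": 135, "rx": 0, "ry": 0, "rz": 0, "claw": 1}, {"x": 42, "y": 85, "z": 140, "rx": 0, "ry": 0, "rz": 0, "claw": 1}, {"x": 64, "y": 130, "z": 140, "rx": 0, "ry": 0, "rz": 0, "claw": 1}, {"x": 86, "y": 176, "z": 140, "rx": 0, "ry": 0, "rz": 0, "claw": 1}, {"x": 104, "y": 213, "z": 140, "rx": 0, "ry": 0, "rz": 0, "claw": 1}, {"x": 113, "y": 230.7, "z": 130, "rx": 0, "ry": 0, "rz": 0, "claw": 1}, {"x": 113, "y": 230.7, "z": 123, "rx": 0, "ry": 0, "rz": 0, "claw": 1}, {"x": 113, "y": 230.7, "z": 123, "rx": 0, "ry": 0, "rz": 0, "claw": 1}, {"x": 113, "y": 230.7, "z": 123, "rx": 0, "ry": 0, "rz": 0, "claw": 1}, {"x": 113, "y": 230.7, "z": 123, "rx": 0, "ry": 0, "rz": 0, "claw": 1}]'

```text
clock: 23.12
tool_pos: [0.5418, 0.1202, 0.1436]
eef_rot: [0.868, 3.019, 0.0]
contact_force: [-0.5, 0.7, 0.1]
opening: 0.0326
gripper_force: 30.0
```

```bash
python3 - <<'E'
from h import *
np.set_printoptions(precision=1,suppress=True,linewidth=220)
o=get_obs();c=calibration("wrist");w=capture("wrist");p=o["tool_pos"]
print(p*1e3,o["opening"],o["contact_force"])
print("axis at collar top",proj(c,p-[0,0,.0082]),"tip",proj(c,[p[0],p[1],.113]))
cv2.imwrite("pics/w6.png",cv2.cvtColor(w,cv2.COLOR_RGB2BGR))
g=cv2.cvtColor(w,cv2.COLOR_RGB2GRAY)
print(g[228:306:2,242:320:2])
E
```

```text
[541.8 120.2 143.6] 0.03260912116994327 [-0.5  0.7  0.1]
axis at collar top [276.1 274.8] tip [276.4 255.6]
[[117 116 112 ... 114 113 114]
 [113 117 112 ... 112 114 112]
 [113 114 117 ... 115 113 110]
 ...
 [ 26  74 143 ...  72  20  12]
 [ 25  89 140 ...  97  21  18]
 [ 24 105 147 ... 100  25  17]]
```

```bash
python3 - <<'E'
import cv2
g=cv2.imread("pics/w6.png",0)
print("     "+" ".join(f"{c:3d}" for c in range(246,316,2)))
for r in range(232,308,2): print(r," ".join(f"{g[r,c]:3d}" for c in range(246,316,2)))
E
```

```text
246 248 250 252 254 256 258 260 262 264 266 268 270 272 274 276 278 280 282 284 286 288 290 292 294 296 298 300 302 304 306 308 310 312 314
232 117 115 111 113 111 109 111 113 108 108 112 111 111 110 108 118 128 130 133 138 137 128 104 109 108 114 112 113 115 115 116 118 115 115 114
234 117 116 114 114 110 113 113 112 109 110 108 111 102  98 109 122 127 131 135 137 142 142 120  97 108 111 114 116 114 112 115 114 117 117 116
236 116 115 114 116 110 113 110 112 107 108 108 103  92  98 110 121 127 131 136 139 142 142 135  93 103 110 110 115 113 116 115 111 114 115 119
238 115 117 120 114 111 110 111 114 112 110 108 106  92  99 109 119 120 111 135 138 140 141 138 115 100 111 110 110 113 115 112 113 113 113 116
240 115 120 112 115 114 114 112 114 112 111 105  87  97 103 108 118 122 125 126 128 131 133 125 132  71 109 107 108 112 112 116 113 112 114 112
242 118 117 114 113 116 115 114 112 112 108 104 105 111 116 119 120 126 128 128 130 129 131 133 132 116 109 112 109 109 114 114 115 115 112 114
244 120 116 116 113 116 113 112 110 102 100 111 114 119 122 123 127 127 134 135 136 134 134 134 
[... 3811 characters left out ...]
 191 191 189 173 177 182 184 184 182 181 181 181 181 181 182 180 180 183 185 185 187 181 181 185 185 187 186 187 186 180  61
300 143 184 194 195 195 194 195 191 178 170 178 178 182 181 185 184 183 180 182 181 182 183 183 177 174 187 193 192 192 192 193 194 190 188  71
302 139 175 183 185 184 182 186 185 184 180 170 170 169 172 176 180 183 182 182 180 177 176 175 175 184 185 185 186 183 184 185 185 186 179  96
304 146 170 183 183 182 179 180 182 182 182 180 181 182 178 174 167 168 173 173 176 179 179 181 182 184 181 184 181 183 184 181 182 184 170  99
306 150 168 186 184 184 183 184 183 181 182 185 181 186 183 183 182 182 182 182 183 181 179 181 181 182 181 181 182 182 180 182 180 183 169 101
```

```bash
python3 - <<'E'
from h import *
np.set_printoptions(precision=1,suppress=True)
b=cv2.imread("pics/w6.png");
for r in range(218,250,2): print(r," ".join("%3d/%3d"%(b[r,c,0],b[r,c,2]) for c in range(262,302,3)))
o=get_obs();c=calibration("wrist");p=o["tool_pos"];M=R.from_rotvec(o["eef_rot"]).as_matrix()
f=np.array([p[0],p[1],.098])
for q in ([.007,0,0],[.0083,0,0],[0,.007,0],[0,-.007,0]): print(q,proj(c,f+M@q))
print("wheel far rim",proj(c,f+M@[.028,0,0]))
h=cv2.cvtColor(b,cv2.COLOR_BGR2HSV);m=(h[...,1]>120)&(h[...,0]<17)
print("brown rows at col 280:",np.where(m[:300,280])[0][[0,-1]],[ (r,np.where(m[r,150:420])[0][[0,-1]]+150) for r in (200,210,220)])
E
```

```text
218  71/154  72/157  72/158  73/161  76/165  70/155  68/146  68/147  74/156  67/150  69/151  70/153  68/153  70/153
220  70/153  72/154  72/157  72/160  76/166  71/156  73/156  69/146  67/150  67/150  69/154  68/151  71/153  70/152
222  68/151  71/155  67/152  73/158  72/160  74/163  68/156  66/149  66/147  70/153  70/155  70/152  70/153  69/152
224  69/147  67/150  68/152  72/155  74/160  77/166  71/158  70/152  68/148  67/149  70/154  69/155  70/153  68/150
226  66/145  69/150  72/154  71/154  72/159  74/164  78/164  71/155  70/151  67/146  66/151  69/155  68/152  71/152
228  66/146  68/148  70/151  71/154  71/155  75/161  71/160  70/157  70/152  64/144  65/148  69/151  68/153  65/149
230  66/145  66/146  66/147  70/153  69/150  76/145  94/136  94/147  74/147  66/146  64/143  70/153  68/152  70/153
232  64/145  68/147  68/148  66/146  90/122 118/120 128/130 134/137 132/140  84/130  66/144  68/150  67/150  69/152
234  65/146  66/144  67/147  81/115 107/109 122/125 128/129 133/136 139/142 131/133  62/126  67/146  69/150  68/152
236  64/143  65/144  65/136  91/ 93 107/108 122/124 129/
[... 309 characters left out ...]
12 103/106 108/109 115/117 120/120 126/127 126/126 126/127 131/132 128/130  95/128  67/148  68/146
244  86/113 101/103 111/113 121/122 120/123 123/124 131/134 133/135 131/133 129/130 131/130 131/133  79/145  69/148
246  95/ 98 108/110 119/121 125/126 129/131 142/143 154/157 147/150 140/142 136/137 138/140 134/136 131/136  70/147
248 106/108 124/125 141/141 161/159 175/168 182/174 187/179 183/177 176/172 158/157 148/150 138/141 138/137 119/137
[0.007, 0, 0] [276.6 233.9]
[0.0083, 0, 0] [276.6 231.8]
[0, 0.007, 0] [288.4 244.9]
[0, -0.007, 0] [264.8 244.9]
wheel far rim [276.5 199.4]
brown rows at col 280: [194 280] [(200, array([258, 413])), (210, array([247, 315])), (220, array([241, 321]))]
```

Call:
servo_tool --plan '[{"x": -0.8, "y": 1.6, "z": 0, "rx": 0, "ry": 0, "rz": 0, "claw": 1}, {"x": -0.8, "y": 1.6, "z": -4, "rx": 0, "ry": 0, "rz": 0, "claw": 1}, {"x": -0.8, "y": 1.6, "z": -8, "rx": 0, "ry": 0, "rz": 0, "claw": 1}, {"x": -0.8, "y": 1.6, "z": -11, "rx": 0, "ry": 0, "rz": 0, "claw": 1}, {"x": -0.8, "y": 1.6, "z": -13, "rx": 0, "ry": 0, "rz": 0, "claw": 1}, {"x": -0.8, "y": 1.6, "z": -15, "rx": 0, "ry": 0, "rz": 0, "claw": 1}, {"x": -0.8, "y": 1.6, "z": -17, "rx": 0, "ry": 0, "rz": 0, "claw": 1}, {"x": -0.8, "y": 1.6, "z": -17, "rx": 0, "ry": 0, "rz": 0, "claw": 1}]'

```text
clock: 24.18
tool_pos: [0.5408, 0.1227, 0.126]
eef_rot: [-0.866, -3.02, 0.0]
contact_force: [0.4, -0.8, 0.3]
opening: 0.0322
gripper_force: 30.0
```

Call:
servo_tool --plan '[{"x": 0, "y": 0, "z": -1.5, "rx": 0, "ry": 0, "rz": 0, "claw": 1}, {"x": 0, "y": 0, "z": -3, "rx": 0, "ry": 0, "rz": 0, "claw": 1}, {"x": 0, "y": 0, "z": -4.5, "rx": 0, "ry": 0, "rz": 0, "claw": 1}, {"x": 0, "y": 0, "z": -6, "rx": 0, "ry": 0, "rz": 0, "claw": 1}, {"x": 0, "y": 0, "z": -7, "rx": 0, "ry": 0, "rz": 0, "claw": 1}, {"x": 0, "y": 0, "z": -8, "rx": 0, "ry": 0, "rz": 0, "claw": 1}, {"x": 0, "y": 0, "z": -8.5, "rx": 0, "ry": 0, "rz": 0, "claw": 1}, {"x": 0, "y": 0, "z": -8.5, "rx": 0, "ry": 0, "rz": 0, "claw": 1}, {"x": 0, "y": 0, "z": -8.5, "rx": 0, "ry": 0, "rz": 0, "claw": 1}]'

```text
clock: 25.3
tool_pos: [0.5411, 0.1227, 0.1181]
eef_rot: [0.866, 3.019, 0.0]
contact_force: [-1.3, -1.5, 5.6]
opening: 0.0325
gripper_force: 30.0
```

Call:
servo_tool --plan '[{"x": 0, "y": 0, "z": 0, "rx": 0, "ry": 0, "rz": 0, "claw": -0.2}, {"x": 0, "y": 0, "z": 0, "rx": 0, "ry": 0, "rz": 0, "claw": -0.2}, {"x": 0, "y": 0, "z": 0, "rx": 0, "ry": 0, "rz": 0, "claw": -0.2}, {"x": 0, "y": 0, "z": 0, "rx": 0, "ry": 0, "rz": 0, "claw": -0.2}, {"x": 0, "y": 0, "z": 20, "rx": 0, "ry": 0, "rz": 0, "claw": -0.2}, {"x": 0, "y": 0, "z": 50, "rx": 0, "ry": 0, "rz": 0, "claw": -0.2}, {"x": 0, "y": 0, "z": 90, "rx": 0, "ry": 0, "rz": 0, "claw": -0.2}, {"x": -40, "y": -20, "z": 120, "rx": 0, "ry": 0, "rz": 0, "claw": -0.2}, {"x": -80, "y": -40, "z": 120, "rx": 0, "ry": 0, "rz": 0, "claw": -0.2}, {"x": -110, "y": -60, "z": 120, "rx": 0, "ry": 0, "rz": 0, "claw": -0.2}, {"x": -110, "y": -60, "z": 120, "rx": 0, "ry": 0, "rz": 0, "claw": -0.2}, {"x": -110, "y": -60, "z": 120, "rx": 0, "ry": 0, "rz": 0, "claw": -0.2}]'

```text
clock: 26.8
tool_pos: [0.4316, 0.0628, 0.238]
eef_rot: [0.867, 3.018, 0.001]
contact_force: [0.4, -0.5, -0.8]
opening: 0.0557
gripper_force: 0.0
```

```bash
python3 - <<'E'
from h import *
np.set_printoptions(precision=1,suppress=True)
o=get_obs();print(o["tool_pos"],o["contact_force"],o["opening"])
s=capture("side");c=calibration("side");cv2.imwrite("pics/s9.png",cv2.cvtColor(s,cv2.COLOR_RGB2BGR))
for z in (.113,.11,.098,.082,.046): print(z,proj(c,(.5411,.1215,z)))
u=int(proj(c,(.5411,.1215,.09))[0])+2
for r in range(160,202): print(r,s[r,u-15:u+16:3].tolist())
E
```

```text
[0.4 0.1 0.2] [ 0.4 -0.5 -0.8] 0.0556955307610232
0.113 [238.8 170.6]
0.11 [238.9 171.7]
0.098 [239.1 175.9]
0.082 [239.4 181.5]
0.046 [240.1 193.7]
160 [[44, 43, 41], [44, 42, 40], [45, 43, 40], [45, 43, 40], [44, 41, 39], [45, 42, 40], [41, 37, 34], [42, 40, 35], [43, 40, 35], [45, 42, 37], [47, 44, 39]]
161 [[45, 44, 41], [45, 43, 41], [46, 44, 41], [45, 43, 41], [45, 43, 40], [46, 43, 41], [42, 40, 37], [42, 39, 35], [42, 40, 35], [43, 41, 36], [46, 43, 38]]
162 [[47, 46, 43], [46, 46, 43], [44, 42, 40], [45, 42, 40], [44, 42, 41], [44, 42, 39], [45, 44, 41], [42, 39, 34], [40, 37, 31], [43, 40, 35], [45, 42, 38]]
163 [[47, 45, 42], [46, 44, 42], [45, 44, 41], [47, 44, 42], [44, 41, 40], [46, 43, 40], [46, 43, 40], [45, 42, 39], [41, 38, 33], [42, 39, 35], [45, 41, 36]]
164 [[47, 46, 43], [46, 44, 41], [45, 43, 41], [44, 41, 40], [45, 42, 40], [46, 43, 41], [46, 44, 40], [45, 42, 40], [42, 39, 34], [43, 39, 35], [45, 42, 37]]
165 [[47, 45, 43], [47, 45, 43], [47, 45, 42], [46, 44, 41], [46, 43, 41], [47, 45, 42], [46, 42, 39], [45, 43, 39], [45, 43, 40], [43, 40, 35], [44, 41, 36
[... 5721 characters left out ...]
123], [115, 117, 112], [114, 116, 109], [117, 119, 113], [119, 123, 117], [163, 169, 161], [163, 169, 161], [164, 171, 161]]
199 [[167, 173, 163], [165, 172, 161], [164, 172, 162], [157, 163, 154], [124, 127, 120], [115, 117, 111], [122, 127, 119], [165, 171, 162], [164, 170, 162], [163, 169, 161], [163, 170, 161]]
200 [[165, 172, 162], [166, 173, 163], [165, 171, 163], [164, 171, 162], [166, 173, 163], [153, 159, 151], [164, 171, 161], [165, 171, 161], [164, 170, 162], [163, 169, 160], [163, 169, 160]]
201 [[164, 171, 161], [165, 171, 161], [164, 171, 161], [164, 171, 162], [165, 171, 163], [164, 170, 161], [163, 169, 160], [164, 171, 161], [163, 169, 161], [162, 169, 160], [161, 167, 158]]
```

Side-view pixels show the collar (rows 169–178), wheel (172–185) and sleeve (186–196) stacked without gaps, and the arm is clear. I'll hand it in.

```bash
python3 -c "
from station import *
print(sign_off())"
```

```text
the job is handed in; nothing more can be done
None
```

The tall sleeve, then the wheel, then the collar were each guided down the spindle until they sat on the part below, and I handed the job in at about 27 s with the arm clear. While I was lining up on the wheel, the fingertips pressed the bench at about 30 N. I did not re-check the spare sleeve or the other bench items at the end.

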